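# Set the probe carriage opposite the spindle

### The arm

A 6-joint arm with a two-finger parallel gripper is mounted at the origin on the work surface. World frame = base frame: x ahead of the robot, y to its left, z up, the work surface at z = 0. Lengths are in m, angles in rad, forces in N, time in s.
With the tool pointing down it reaches from about 0.375 to 0.925 m from the base axis. Payload 5.7 kg.
Tool frame: the origin (TCP) lies at the very end of the fingers, on their centre line; the grasp point (between the pads) lies 19 mm behind it (ctrl.hold_point_z is the distance from the TCP to the grasp point, in m); z points along the fingers, y is the line along which they close (so a half turn about z gives the same grasp; the last joint's range is limited). The gripper opens to 88 mm and grips with 3 to 60 N. Pads are 20 mm wide; open, the fingers measure 115 mm over their backs; the gripper's body (75 mm by 178 mm) begins 61 mm behind the grasp point.
Start: joints at [1.064, 0.359, 1.51, -0, 1.272, -0.115], TCP at [0.229, 0.555, 0.223] pointing down, gripper open.
Joint ranges: [-2.97, 2.97], [-1.01, 2.36], [0.21, 2.38], [-0.96, 4.11], [0.2, 2.71], [-2.98, 2.98]. Speed limits (rad/s): [2.39, 2.39, 3.14, 3.14, 3.14, 3.14].

### API

Orientations are given as a unit quaternion [w, x, y, z].
In Python, from bench import ctrl gives the robot as it stands. The module is installed in compiled form; this text tells all that it offers.
- The arm moves only by the shell command python3 -m inch 'ROWS' [OPENING] [FORCE]. ROWS is text: rows parted by semicolons, each of 6 numbers parted by spaces: the shift along the tool's x, y, z in mm, then the turn, a rotation vector about the tool's x, y, z in rad. A call has 1 to 12 rows; each row is the pose to reach, as a shift and turn from the pose commanded when the call began, along the tool's axes at that moment; what a row does not reach only later rows make up. A row lasts 1/12 s, in which the tool goes at most 41.7 mm and 7.16 degrees, less where a joint would pass 70% of its speed; a pose out of reach is approached as far as the arm can. A call with a gripper value outside its range is refused whole. OPENING is the gripper command: -1 is shut, 1 is fully open, values between are in proportion, set as the call begins (- or left out, the last holds). The fingers move at their own pace and stop on an object; FORCE is the grip in N (left out, the last holds). Time passes only in rows, so rows that repeat a pose let the fingers close. It gives the time, the measured TCP pose, the force, the opening and the grip force at its end, in the units of the state.
- ctrl.get_state(): the state, without advancing time (a new reading comes with each control period).
- ctrl.capture(name): name is "side" or "top" or "wrist"; returns a dict with "frame" (384x512x3 uint8, red, green, blue), "camera_matrix" (3x3 intrinsics, pixels), "rvec" (rotation vector, rad) and "tvec" (3), from world to camera coordinates, as OpenCV has them; the wrist camera has in their place "hand_eye" (4x4, takes a point from camera to tool coordinates, whose origin is the TCP and whose axes are the flange's). Camera axes: x right, y down, z forward; pixel columns grow to the right and rows downward; lengths in m; the calibration is good to about 2 mm. A picture is of the moment at which its call begins: read the wrist's pose just before it. There is no depth.
- ctrl.sign_off(): hands the job in; it is judged then, once.
The state is a dict: "clock": time; "joints": joint angles; "qd": joint speeds; "tau": joint torques, N m; "position": TCP position; "eef_rot": TCP orientation; "contact_force": force on the tool from outside, world axes, zero at the start; "moment": the same for the moment, N m; "finger_gap": opening from 0.0 (shut) to 1.0 (fully open); "grip_force": force on a finger pad.
Only numpy, scipy, OpenCV 4.12 (cv2) and the standard library are available. Lean on these libraries where they do the work, as an engineer would, in place of code of your own. Each camera call takes 0.05 s, during which the arm holds its last target. There are 200 camera calls.

### The job

On the test bench, a gap-probe carriage is latched in a notch of its rail. Squeeze its release lever towards the fixed grip and keep it squeezed while you slide the carriage along the rail until the probe points at the middle of the round spindle with the stepped steel nose, then let go so that the lever springs back and the latch drops into the notch there.

Things in the scene. Friction and masses are not known exactly. Their poses are not given: they have to be found in the camera images.
- handle (a point): Pinch point on the carriage, 100 mm above the table: midway between two 10 mm bars, 36 mm long, along the rail. Axes: y along rail, x across it to the units, z up. Fixed aluminium bar: outer face x=+14 mm. Black lever bar: outer face x=-28 at rest, -14 squeezed. Pinch along x centred on this point. Block top 40 mm below; probe to x=+85, 53 mm below. Start: within 5 mm of the rail's middle.
- release_lever (a joint): Black release lever, bar 50 mm above its pivot: 0 = sprung out, latched; 0.28 rad = fully squeezed (bar moved 14 mm). Must be above 0.15 to clear the notches. Spring 3 N at rest, 7 N squeezed, at the bar; grip with 15 to 30 N. Once let go it springs to 0 if the latch is at a notch.
- carriage (a joint): Aluminium carriage, 34 x 52 mm, on a low 360 mm steel rail, notched on its robot side. Value: place along the rail in m, 0 = middle, grows along the handle's y, range -0.134 to 0.134. Notch centres every 0.04 from -0.12 to 0.12; the latch has 8 mm play each way in a notch. Friction 1 to 2 N. Starts latched in the middle notch.
- spindle_mid (a point): Target, bolted down: dark round cylinder, 54 mm across, foot 68 mm, with a two-step steel nose, 100 mm tall. Point on its axis 47 mm up; y axis along the rail. It stands 125 mm beyond the rail's middle line (+x of the handle), opposite the notch at -0.12, -0.04, 0.04 or 0.12; a square unit with the same nose, a plain cylinder and a short ring, none taller, stand at the others.
There are look-alikes about, which are no part of the job. What is shaped like the part that bears spindle_mid but blue or brown is not meant.

How it is judged:
On the way, in this order (a step that is already met when the one before it is completed fails the run):
1. the release lever is squeezed (value of joint release_lever above 0.15 rad), for 0.2 s.
2. with the lever still squeezed, the carriage stands opposite the spindle (within 12 mm along the rail) (value of joint release_lever above 0.15 rad and y of handle in the frame of spindle_mid between -0.012 and 0.012 m), for 0.1 s.
At the end, for the whole second after the job is handed in: The carriage stands opposite the spindle with the stepped nose, within 12 mm along the rail, and the release lever has sprung back (under 0.06 rad), its latch in the notch (y of handle in the frame of spindle_mid between -0.012 and 0.012 m and value of joint release_lever below 0.06 rad); the robot touches nothing.
It also fails if it takes over 32 s, if anything falls off the work surface, if the arm or the gripper's body presses on something with over 40 N, if the wrist force passes 120 N, or if a joint passes its speed limit or range.

## Working session

There is one attempt and no reset: what is moved stays moved. The work goes in short steps, Python scripts to look and compute and a shell command to move; the robot and the scene stay as the last step left them, time stands still between calls to the robot, and variables do not carry over. Pictures are saved under pics/ and viewed, at most 10 in all, crops included, and the job is handed in when it is done.

```bash
mkdir -p pics; python3 - <<'E'
from bench import ctrl
import cv2,numpy as np
s=ctrl.get_state();print({k:np.round(v,3) for k,v in s.items()})
for n in("top","side"):
    c=ctrl.capture(n);cv2.imwrite(f"pics/{n}0.png",c["frame"][:,:,::-1]);print(n,c["camera_matrix"],c["rvec"],c["tvec"])
E
```

```text
{'clock': np.float64(0.0), 'joints': array([ 1.064,  0.359,  1.511, -0.   ,  1.272, -0.115]), 'qd': array([-0.   ,  0.   , -0.001, -0.001,  0.001, -0.001]), 'tau': array([-1.0000e-03, -5.1537e+01, -2.7073e+01,  6.7000e-02,  3.5000e-02,
       -0.0000e+00]), 'position': array([0.229, 0.554, 0.222]), 'eef_rot': array([-0.   ,  0.195,  0.981, -0.001]), 'contact_force': array([ 0.147, -0.205,  0.563]), 'moment': array([ 0.003, -0.039,  0.027]), 'grip_force': np.float64(0.0), 'finger_gap': np.float64(0.998)}
top [[433.20259871   0.         253.29484638]
 [  0.         433.20259871 192.70959654]
 [  0.           0.           1.        ]] [ 2.13739303 -2.12425891  0.18935054] [0.04098492 0.65778583 0.76047487]
side [[358.27786885   0.         255.53762641]
 [  0.         358.27786885 187.8657559 ]
 [  0.           0.           1.        ]] [ 0.77100754 -2.50436222  1.17660403] [0.5787384  0.27535832 0.45952028]
```

View pics/top0.png

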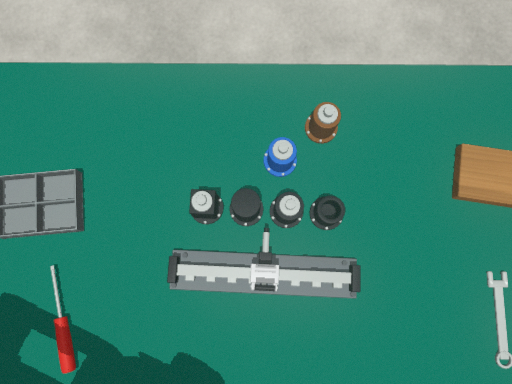

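View pics/side0.png

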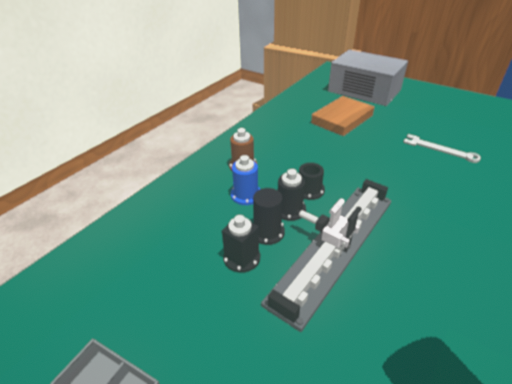

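The top view shows a rail from (170,270) to (357,278), with the carriage at about (265,272). The units from left to right are square with nose (205,205), plain cylinder (246,205), round with nose (288,207) and ring (328,211). I'll enlarge it to confirm.

```bash
cat > h.py <<'E'
import cv2,numpy as np
from bench import ctrl
def ray(c,uv,z):
    R=cv2.Rodrigues(np.array(c["rvec"]))[0];t=np.array(c["tvec"]).ravel();o=-R.T@t
    d=R.T@np.linalg.inv(c["camera_matrix"])@np.array([*uv,1.]);return (o+d*(z-o[2])/d[2])
E
python3 - <<'E'
from h import *
c=ctrl.capture("top");f=c["frame"][180:305,160:365,::-1]
cv2.imwrite("pics/crop.png",cv2.resize(f,None,fx=3.9,fy=3.9,interpolation=cv2.INTER_CUBIC))
for n,uv,z in [("railL",(170,270),.02),("railR",(357,278),.02),("carr",(265,273),.1),("sq",(202,201),.1),("nose",(290,204),.1),("ring",(329,210),.05)]: print(n,ray(c,uv,z).round(4))
E
```

```text
railL [0.5128 0.2036 0.02  ]
railR [ 0.4999 -0.1542  0.02  ]
carr [0.5089 0.024  0.1   ]
sq [0.6344 0.1365 0.1   ]
nose [ 0.63   -0.0204  0.1   ]
ring [ 0.6265 -0.0986  0.05  ]
```

View pics/crop.png

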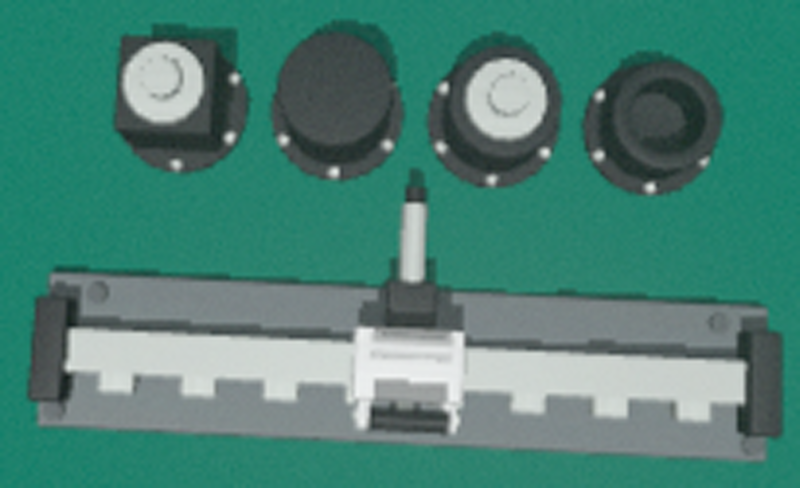

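The round spindle with the nose is third from left, at notch -0.04. I'm moving above the carriage.

```bash
python3 -m inch '-462 -384 0 0 0 1.214;-462 -384 0 0 0 1.214;-462 -384 0 0 0 1.214;-462 -384 0 0 0 1.214;-462 -384 0 0 0 1.214;-462 -384 0 0 0 1.214;-462 -384 0 0 0 1.214;-462 -384 0 0 0 1.214;-462 -384 0 0 0 1.214;-462 -384 0 0 0 1.214;-462 -384 0 0 0 1.214;-462 -384 0 0 0 1.214' 1 20; python3 -c "
from bench import ctrl
print(ctrl.get_state())"
```

```text
clock: 1.15
position: [0.4628, 0.1103, 0.2227]
eef_rot: [-0.0, 0.72, 0.694, -0.0]
contact_force: [-0.1, 1.0, -0.6]
finger_gap: 1.003
grip_force: 0.0
{'clock': 1.15, 'joints': array([ 8.85842146e-02,  1.79040794e-01,  1.76844798e+00, -5.13524974e-06,
        1.19417191e+00,  1.24120755e-01]), 'qd': array([-1.00219699,  0.16374954, -0.21404158,  0.00329664,  0.04056483,
       -1.00672171]), 'tau': array([  5.49486101, -40.64922094, -23.83902848,  -0.13241665,
         0.24726206,   1.47761811]), 'position': array([0.46278756, 0.11027264, 0.22265591]), 'eef_rot': array([-1.95030924e-05,  7.19557910e-01,  6.94432439e-01, -2.79665335e-05]), 'contact_force': array([-0.07942251,  0.98521191, -0.62599472]), 'moment': array([-0.03428355,  0.02597686, -0.01743642]), 'grip_force': 0.0, 'finger_gap': 1.0027338444199454}
```

```bash
python3 -m inch '-40 20 0 0 0 0;-84 49 0 0 0 0;-84 49 0 0 0 0;-84 49 0 0 0 0;-84 49 0 0 0 0'; python3 - <<'E'
from h import *
s=ctrl.get_state();c=ctrl.capture("wrist")
print(s["position"],s["eef_rot"],c["hand_eye"],c["camera_matrix"])
cv2.imwrite("pics/w1.png",c["frame"][:,:,::-1])
E
```

```text
clock: 1.57
position: [0.5081, 0.0265, 0.2222]
eef_rot: [-0.001, 0.72, 0.694, -0.0]
contact_force: [0.2, 0.5, 0.1]
finger_gap: 1.003
grip_force: 0.0
[0.50809778 0.02650102 0.22223922] [-7.06301027e-04  7.20083093e-01  6.93887430e-01 -2.75687584e-04] [[ 2.93108836e-04 -9.67032719e-01 -2.54651987e-01  6.95325857e-02]
 [ 9.99999893e-01  1.92065198e-04  4.21655749e-04  2.53882522e-04]
 [-3.58845122e-04 -2.54652084e-01  9.67032671e-01 -1.60580189e-01]
 [ 0.00000000e+00  0.00000000e+00  0.00000000e+00  1.00000000e+00]] [[334.71191538   0.         258.09947771]
 [  0.         334.71191538 188.71329684]
 [  0.           0.           1.        ]]
```

View pics/w1.png

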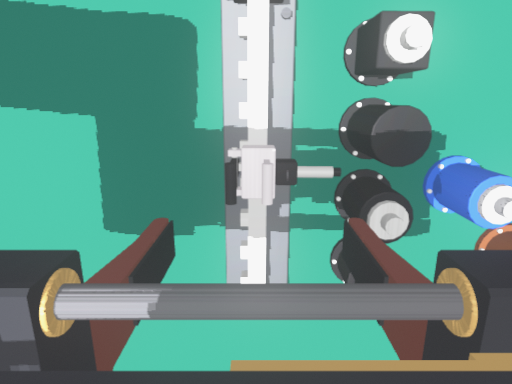

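The wrist view shows the fixed bar at u 262–272, v 163–204, and the lever bar at u 225–237 over the same rows. The target nose is at about (390,221). Next I convert these to tool offsets.

```bash
cat >> h.py <<'E'
from scipy.spatial.transform import Rotation as Ro
def wray(c,s,uv,z):
    q=s["eef_rot"];R=Ro.from_quat([q[1],q[2],q[3],q[0]]).as_matrix();H=c["hand_eye"]
    o=R@H[:3,3]+s["position"];d=R@H[:3,:3]@np.linalg.inv(c["camera_matrix"])@np.array([*uv,1.])
    p=o+d*(z-o[2])/d[2];return p,R.T@(p-s["position"])
E
python3 - <<'E'
from h import *
s=ctrl.get_state();c=ctrl.capture("wrist")
for n,uv,z in [("fixL",(262,183),.11),("fixR",(272,183),.11),("levL",(225,183),.11),("levR",(237,183),.11),("top",(267,163),.11),("bot",(267,204),.11),("nose",(392,222),.1),("plateUL",(222,20),.005),("plateLL",(226,240),.005),("plateUR",(294,20),.005),("plateLR",(289,240),.005)]:
    p,t=wray(c,s,uv,z);print(n,p.round(4),(t*1000).round(1))
E
```

```text
fixL [0.511 0.03  0.11 ] [  2.7   3.6 112.2]
fixR [0.5194 0.0297 0.11  ] [  2.7  12.  112.2]
levL [0.48   0.0311 0.11  ] [  2.6 -27.4 112.3]
levR [0.4901 0.0307 0.11  ] [  2.6 -17.3 112.3]
top [0.5157 0.0469 0.11  ] [ 19.7   7.7 112.2]
bot [0.5147 0.0114 0.11  ] [-15.8   8.  112.2]
nose [ 0.6264 -0.0125  0.1   ] [-35.7 120.4 122. ]
plateUL [0.4756 0.1786 0.005 ] [149.8 -36.8 217.4]
plateLL [ 0.4652 -0.0655  0.005 ] [-94.5 -38.6 217.2]
plateUR [0.5498 0.176  0.005 ] [149.8  37.4 217.3]
plateLR [ 0.5417 -0.0681  0.005 ] [-94.4  38.  217.1]
```

```bash
python3 -m inch '2 -1 30 0 0 0;2 -1 65 0 0 0;2 -1 100 0 0 0;2 -1 125 0 0 0;2 -1 140 0 0 0;2 -1 141 0 0 0;2 -1 141 0 0 0;2 -1 141 0 0 0' 1 22; python3 -m inch '0 0 0 0 0 0;0 0 0 0 0 0;0 0 0 0 0 0;0 0 0 0 0 0;0 0 0 0 0 0;0 0 0 0 0 0;0 0 0 0 0 0;0 0 0 0 0 0;0 0 0 0 0 0;0 0 0 0 0 0' -1 22
```

```text
clock: 2.33
position: [0.5079, 0.0296, 0.0826]
eef_rot: [0.0, 0.719, 0.695, 0.0]
contact_force: [-0.2, -0.1, 0.3]
finger_gap: 1.0
grip_force: 0.0
clock: 3.17
position: [0.5058, 0.0287, 0.081]
eef_rot: [-0.001, 0.719, 0.695, -0.001]
contact_force: [-4.3, 0.2, -1.3]
finger_gap: 0.335
grip_force: 21.4
```

Gap is about 29 mm, so the lever is squeezed. I'll hold briefly, then slide.

```bash
python3 -m inch '0 0 0 0 0 0;0 0 0 0 0 0;-4 0 0 0 0 0;-9 0 0 0 0 0;-15 0 0 0 0 0;-21 0 0 0 0 0;-27 0 0 0 0 0;-32 0 0 0 0 0;-36 0 0 0 0 0;-39 0 0 0 0 0;-39 0 0 0 0 0;-39 0 0 0 0 0'; python3 - <<'E'
from h import *
s=ctrl.get_state();c=ctrl.capture("wrist")
cv2.imwrite("pics/w2.png",c["frame"][:,:,::-1]);print(s["position"],s["finger_gap"])
E
```

```text
clock: 4.17
position: [0.5042, -0.0105, 0.081]
eef_rot: [-0.001, 0.719, 0.695, -0.001]
contact_force: [-5.7, -1.6, -1.7]
finger_gap: 0.342
grip_force: 21.3
[ 0.50420335 -0.01051317  0.08097646] 0.3424714340928812
```

View pics/w2.png

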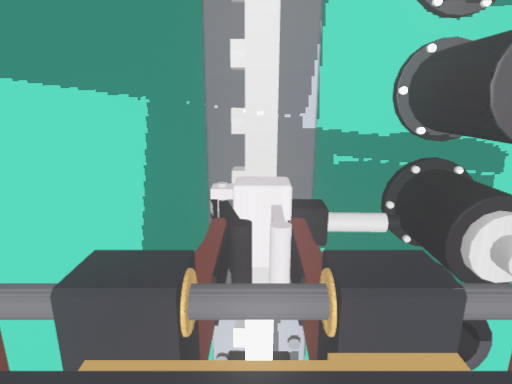

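The carriage moved with the gripper: the probe is along v≈222 and the target nose is at about (500,245). I'm checking the alignment numerically.

```bash
python3 - <<'E'
from h import *
s=ctrl.get_state();c=ctrl.capture("wrist")
for n,uv,z in [("probe",(360,222),.047),("nose",(498,247),.1),("footscrewA",(416,170),.008),("footscrewB",(407,239),.008)]:
    p,t=wray(c,s,uv,z);print(n,p.round(4),(t*1000).round(1))
E
```

```text
probe [ 0.5671 -0.0155  0.047 ] [-2.8 63.2 33.7]
nose [ 0.6144 -0.0095  0.1   ] [  4.8 110.  -19.4]
footscrewA [0.6171 0.0075 0.008 ] [ 21.9 112.4  72.5]
footscrewB [ 0.6148 -0.0452  0.008 ] [-30.8 112.1  72.6]
```

Aligned within a few mm. Releasing and retreating upwards.

```bash
python3 -m inch '0 0 0 0 0 0;0 0 0 0 0 0;0 0 0 0 0 0;0 0 0 0 0 0;0 0 0 0 0 0;0 0 0 0 0 0;0 0 0 0 0 0;0 0 0 0 0 0;0 0 0 0 0 0' 1; python3 -m inch '0 0 -15 0 0 0;0 0 -45 0 0 0;0 0 -80 0 0 0;0 0 -115 0 0 0;0 0 -138 0 0 0;0 0 -140 0 0 0;0 0 -140 0 0 0;0 0 -140 0 0 0'; python3 - <<'E'
from h import *
s=ctrl.get_state();c=ctrl.capture("wrist")
cv2.imwrite("pics/w3.png",c["frame"][:,:,::-1])
c=ctrl.capture("side");cv2.imwrite("pics/s3.png",cv2.resize(c["frame"][140:330,210:410,::-1],None,fx=3,fy=3))
E
```

```text
clock: 5.02
position: [0.5074, -0.0105, 0.0821]
eef_rot: [0.001, 0.719, 0.695, 0.001]
contact_force: [-0.1, 0.4, 0.2]
finger_gap: 0.975
grip_force: 0.0
clock: 5.68
position: [0.5058, -0.0102, 0.2211]
eef_rot: [-0.0, 0.719, 0.695, -0.0]
contact_force: [0.3, -1.4, -0.2]
finger_gap: 1.004
grip_force: 0.0
```

View pics/w3.png

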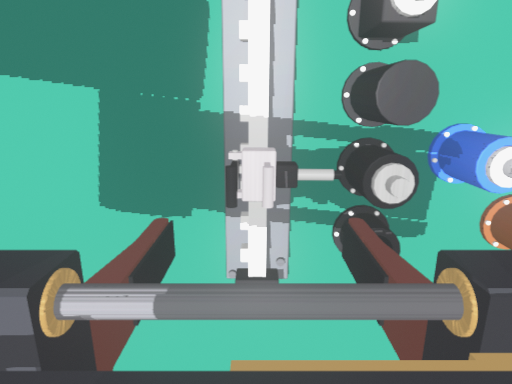

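The lever bar is back at u 225–237, its rest position, and the probe (v≈175) points at the round nosed spindle at about (393,183). One last numeric check, then I hand in if it passes.

```bash
python3 - <<'E'
from h import *
s=ctrl.get_state();c=ctrl.capture("wrist")
T=lambda uv,z:(wray(c,s,uv,z)[1]*1000).round(1)
b=T((267,185),.11);n=T((397,186),.1);l=T((225,185),.11);f=T((273,185),.11)
print(b,n,l,f)
if abs(b[0]-n[0])<8 and f[1]-l[1]>36: print(ctrl.sign_off())
E
```

```text
[  1.5   7.8 110. ] [ -1.8 120.4 119.7] [  1.4 -27.2 110.1] [  1.5  12.8 110. ]
the job is handed in; nothing more can be done
None
```

The carriage is latched opposite the round stepped-nose spindle (about 3 mm off along the rail by the wrist camera), the lever has sprung back, the gripper is clear and the job is handed in; the verdict was not shown.

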